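Mirror the paint row into the steel rack

ROBOT

A 6-joint arm with a two-finger parallel gripper is mounted at the origin on the work surface. World frame = base frame: x ahead of the robot, y to its left, z up, the work surface at z = 0. Lengths are in mm, angles in rad, forces in N, time in s.
With the tool pointing down it reaches from about 275 to 1000 mm from the base axis. Payload 8.4 kg.
Tool frame: the origin (TCP) lies between the finger pads; the fingertips stand 22 mm ahead of it and the grasp point (between the pads) lies 3 mm ahead of it (r.nose_length is the z of the fingertips in the tool frame, in mm); z points along the fingers, y is the line along which they close (so a half turn about z gives the same grasp; the last joint's range is limited). The gripper opens to 85 mm and grips with 20 to 120 N. Pads are 22 mm wide; open, the fingers measure 114 mm over their backs; the gripper's body (76 mm by 85 mm) begins 54 mm behind the grasp point. The pads swing forward as they close: fully open they stand 13 mm farther back than shut.
Start: joints at [1.171, 0.353, 1.633, -0, 1.155, -0.002], TCP at [242.118, 576.2, 253.281] pointing down, gripper open.
Joint ranges: [-2.63, 2.63], [-0.92, 2.1], [0.06, 2.66], [-1.3, 4.44], [0, 2.69], [-3.02, 3.02]. Speed limits (rad/s): [2.22, 2.22, 2.79, 3.14, 3.14, 3.14].

INTERFACE

Orientations are given as [roll, pitch, yaw] about the fixed x, y, z axes, in that order (R = Rz(yaw) Ry(pitch) Rx(roll)).
In Python, from rig import r, cams gives the robot as it stands.
- The arm moves only by the shell command python3 -m handwheel [FORCE], which reads ROWS from standard input. ROWS is 1 to 5 rows, parted by a bar, with the numbers parted by spaces; each row has 7 numbers: a rotation vector rx, ry, rz in parts of the range, where 1.0 means 2 rad, then dx, dy, dz in a scale on which 1.0 is 300 mm, then the opening from 0.0 (shut) to 1.0 (fully open); each row shifts and turns the commanded pose from where the row before left it, along the tool's axes as they then stand; what a row does not reach is not made up. A row lasts 1/12 s, in which the tool goes at most 41.7 mm and 0.125 rad, less where a joint would pass 70% of its speed; a pose out of reach is approached as far as the arm can. The fingers move at their own pace and stop on an object; FORCE is the grip in N (left out, the last holds). Time passes only in rows, so rows that do not move let the fingers close. It prints the time, the measured TCP pose, the force, the opening and the grip force at its end. Input that does not fit is refused with a message, and nothing moves.
- r.sense(): the state, without advancing time (a new reading comes with each control period).
- cams.grab_frame(name): name is "scene" or "side" or "wrist"; returns the picture (400x640x3 uint8, red, green, blue); there is no depth.
- cams.camera_params(name): a dict with "fx", "fy", "cx", "cy" (pixels), "rvec" (rotation vector, rad) and "tvec" (3), from world to camera coordinates, as OpenCV has them. Camera axes: x right, y down, z forward; pixel columns grow to the right and rows downward; lengths in mm; the calibration is good to about 2 mm. A picture is of the moment at which its call begins: read the wrist's pose just before it. camera_params takes no time and is no camera call; for the wrist camera it gives the pose at the moment of the call.
- r.sign_off(): hands the job in; it is judged then, once.
The state is a dict: "clock": time; "qpos": joint angles; "qvel": joint speeds; "joint_efforts": joint torques, N m; "eef_pos": TCP position; "tcp_rot": TCP orientation; "contact_force": force on the tool from outside, world axes, zero at the start; "wrist_torque": the same for the moment, N m; "opening": opening from 0.0 (shut) to 1.0 (fully open); "grasp_force": force on a finger pad.
Only numpy, scipy, OpenCV 4.12 (cv2) and the standard library are available. Lean on these libraries where they do the work, as an engineer would, in place of code of your own. Each camera call takes 0.05 s, during which the arm holds its last target. There are 200 camera calls.

TASK

Move the four paint containers from the wooden rack with the cork mats into the empty steel rack, in reverse order: the one at the left end of the wooden rack goes to the right end of the steel rack, and so on along the row. Each stands upright on the floor of its own bay at the end, and none may be tipped over on the way.

Things in the scene. Friction and masses are not known exactly. Their poses are not given: they have to be found in the camera images.
- wood_rack: Pale wooden rack, full at the start, on the left or right. Four bays in a row along its y: centres at y = -114, -38, 38, 114 mm (x = 0), each 72 (y) x 78 (x) mm inside. Floor top at 6 mm, long walls and dividers 22 mm high, end plates 40. Outside 88 x 316 mm. Fixed; origin centre of underside, x away from the robot within 0.3 rad. A 2 mm cork mat in each bay.
- steel_rack: Bare steel rack, empty, beside the wooden one. Four bays in a row along its y: centres at y = -114, -38, 38, 114 mm (x = 0), each 72 (y) x 78 (x) mm inside. Floor top at 6 mm, long walls and dividers 22 mm high, end plates 30. Outside 88 x 316 mm. Fixed; origin centre of underside, x away from the robot within 0.3 rad. Clutter by the racks is under 25 mm tall, beyond x = 0.7 m up to 200.
- jar: Squat round white plastic jar with a broad flat white lid: diameter 52 mm up to 44 mm, then the lid of diameter 53 mm up to 58 mm. Origin at the centre of its underside, z up along its axis. Loose, about 110 g (varies), starts standing upright in one bay of the wooden rack, in any bay.
- bottle: Slim round white squeeze bottle with a pointed black nozzle: diameter 38 mm up to 58 mm, narrowing to 16 mm at 68 mm, nozzle tip at 88 mm. Origin at the centre of its underside, z up along its axis. Loose, about 80 g (varies), starts standing upright in one bay of the wooden rack, in any bay.
- flask: Flat rectangular white flask with a small round black cap: 32 mm (its x) by 50 mm (its y), 62 mm high, cap of diameter 22 mm up to 78 mm. It stands with its broad 50 mm side along the row, within 0.15 rad. Origin at the centre of its underside, z up along its axis. Loose, about 100 g (varies), starts standing upright in one bay of the wooden rack, in any bay.
- can: Plain round bare aluminium can with a dark grey top: diameter 44 mm, 70 mm high. Origin at the centre of its underside, z up along its axis. Loose, about 90 g (varies), starts standing upright in one bay of the wooden rack, in any bay.
- mat_jar: Square brown cork mat, 66 x 62 x 2 mm, fixed to the floor of the wooden rack in the bay where the jar stands at the start; it stays there, so it marks the bay which the jar came from (the four mats look alike). Origin at the centre of its underside, axes parallel to the rack's.
- mat_bottle: Square brown cork mat, 66 x 62 x 2 mm, fixed to the floor of the wooden rack in the bay where the bottle stands at the start; it stays there, so it marks the bay which the bottle came from (the four mats look alike). Origin at the centre of its underside, axes parallel to the rack's.
- mat_flask: Square brown cork mat, 66 x 62 x 2 mm, fixed to the floor of the wooden rack in the bay where the flask stands at the start; it stays there, so it marks the bay which the flask came from (the four mats look alike). Origin at the centre of its underside, axes parallel to the rack's.
- mat_can: Square brown cork mat, 66 x 62 x 2 mm, fixed to the floor of the wooden rack in the bay where the can stands at the start; it stays there, so it marks the bay which the can came from (the four mats look alike). Origin at the centre of its underside, axes parallel to the rack's.

How it is judged:
By the outcome, as a careful person would: the job done as asked, in the order asked, and still so for the second after the job is handed in, with the robot touching nothing.
It also fails if it takes over 112 s, if anything falls off the work surface, if the arm or the gripper's body presses on something with over 40 N, if the wrist force passes 120 N, or if a joint passes its speed limit or range.

## Working session

There is one attempt and no reset: what is moved stays moved. The work goes in short steps, Python scripts to look and compute and a shell command to move; the robot and the scene stay as the last step left them, time stands still between calls to the robot, and variables do not carry over. Pictures are saved under pics/ and viewed, at most 14 in all, crops included, and the job is handed in when it is done.

```bash
ls; mkdir -p pics
python3 - <<'E'
from rig import r,cams
import cv2
print(r.sense())
for n in ("scene","side","wrist"):
    print(n,cams.camera_params(n))
    cv2.imwrite(f"pics/a_{n}.png",cams.grab_frame(n)[:,:,::-1])
E
```

```text
pics
{'clock': 0.0, 'qpos': array([ 1.17062084e+00,  3.53654258e-01,  1.63413020e+00, -5.43565227e-05,
        1.15520809e+00, -2.40315858e-03]), 'qvel': array([2.85186214e-04, 5.72507896e-04, 2.12991754e-04, 1.11876529e-05,
       7.98576122e-04, 8.61554497e-04]), 'joint_efforts': array([-3.35379744e-03, -6.05259061e+01, -3.42068946e+01, -3.75324735e-04,
        9.13153257e-03,  8.20119055e-06]), 'eef_pos': array([241.94614746, 575.78594527, 252.55953128]), 'tcp_rot': array([-3.14019264e+00,  4.63345483e-05,  2.74384233e+00]), 'contact_force': array([-0.69009189, -0.79937818, -0.41121983]), 'wrist_torque': array([ 0.02490937,  0.0013908 , -0.04581899]), 'grasp_force': 0.0, 'opening': 1.0038518651970347}
scene {'fx': 363.88593811570684, 'fy': 363.88593811570684, 'cx': 323.3227308476858, 'cy': 196.17919427070677, 'rvec': array([ 0.85515336,  2.74053442, -0.79981147]), 'tvec': array([ 429.24023273, -222.38495991, 1177.90765259])}
side {'fx': 413.81156282195684, 'fy': 413.81156282195684, 'cx': 320.9682830713642, 'cy': 198.16337913078198, 'rvec': array([ 0.44489834, -2.62678933,  1.38968441]), 'tvec': array([500.93159308, 151.86965968, 864.81316286])}
wrist {'fx': 319.0898592422378, 'fy': 319.0898592422378, 'cx': 314.87499024541637, 'cy': 203.55868583966276, 'rvec': array([-2.42502143, -1.61237387, -0.21234031]), 'tvec': array([-624.01667564,  -33.62934291,  378.74717536])}
```

View pics/a_scene.png

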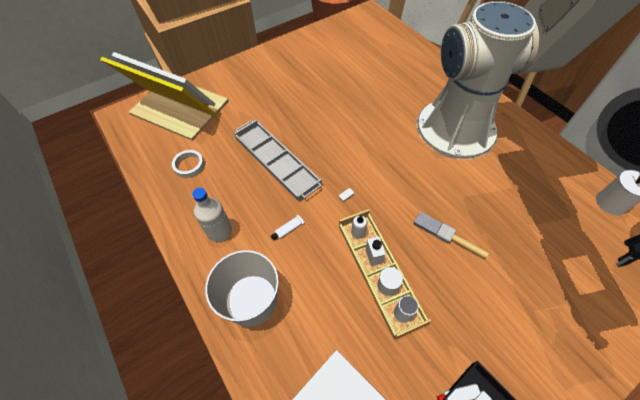

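View pics/a_side.png

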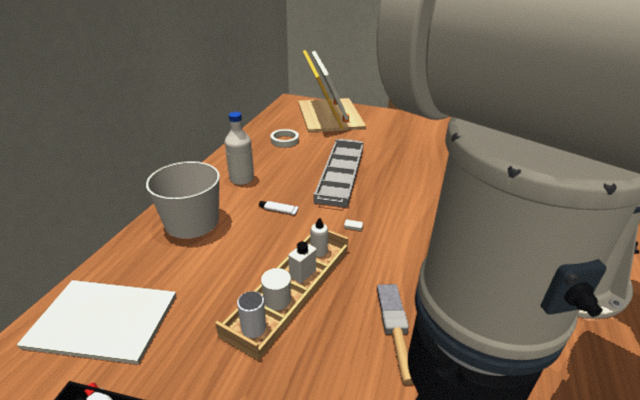

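View pics/a_wrist.png

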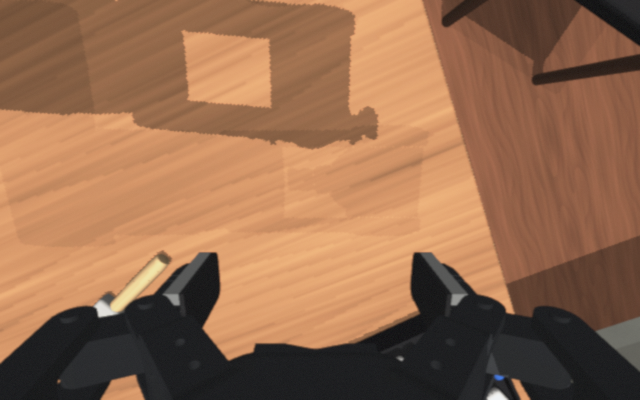

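Scene: wooden rack runs from (355,213) to (415,333) with bottle, flask, jar, can in that order; the steel rack runs from (245,128) to (312,192). Side: the can (253,315) is at the near end, the bottle (319,238) at the far end. The wrist sees neither rack. I'll enlarge the crops next.

```bash
cat > h.py <<'E'
import numpy as np,cv2
from rig import r,cams
def P(n):
    c=cams.camera_params(n) if isinstance(n,str) else n
    K=np.array([[c['fx'],0,c['cx']],[0,c['fy'],c['cy']],[0,0,1]])
    return K,cv2.Rodrigues(np.array(c['rvec']))[0],np.array(c['tvec'],float)
def onz(n,uv,z):
    K,R,t=P(n); d=R.T@np.linalg.solve(K,[*uv,1]); o=-R.T@t
    return o+d*(z-o[2])/d[2]
def tri(obs):  # [(cam,uv),...]
    A=np.zeros((3,3));b=np.zeros(3)
    L=[]
    for n,uv in obs:
        K,R,t=P(n); d=R.T@np.linalg.solve(K,[*uv,1]); d/=np.linalg.norm(d); o=-R.T@t
        M=np.eye(3)-np.outer(d,d); A+=M;b+=M@o; L.append((M,o))
    p=np.linalg.solve(A,b); return p,[round(float(np.linalg.norm(M@(p-o))),1) for M,o in L]
def pr(n,p):
    K,R,t=P(n); return cv2.projectPoints(np.array(p,float).reshape(-1,3),cv2.Rodrigues(R)[0],t,K,None)[0].reshape(-1,2)
E
python3 - <<'E'
import cv2,numpy as np
a=cv2.imread('pics/a_scene.png')[115:345,230:440]; b=cv2.imread('pics/a_side.png')[130:360,210:380]
f=lambda i,k:cv2.resize(i,None,fx=k,fy=k,interpolation=cv2.INTER_CUBIC)
cv2.imwrite('pics/b.png',np.hstack([f(a,2),f(b,2)]))
E
```

```text
(no output)
```

View pics/b.png

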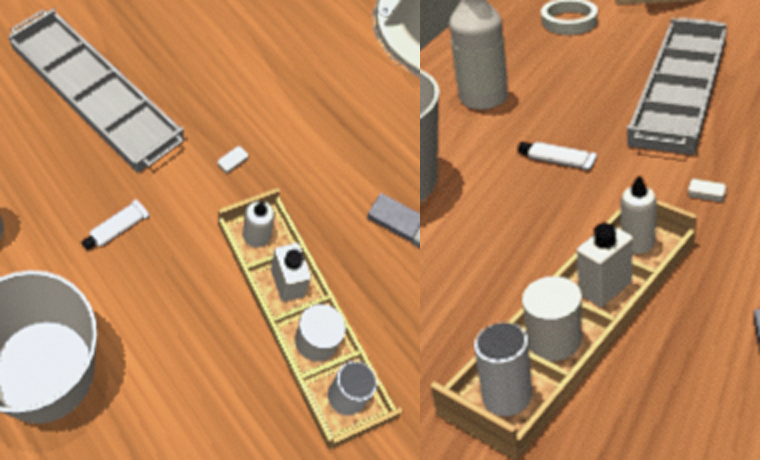

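Crop (2x): left half is scene, right half is side. Tops at about: bottle tip (261,203)/(639,178), flask cap (293,258)/(604,229), jar lid (323,328)/(553,297), can (357,379)/(502,342). The end-plate corners are visible on both racks.

Run:
```python
from h import *
np.set_printoptions(precision=1,suppress=True)
S=lambda u,v:('scene',(230+u/2,115+v/2)); D=lambda u,v:('side',(210+(u-420)/2,130+v/2))
for n,a,b in [('bottle',(261,203),(639,178)),('flask',(293,258),(604,229)),('jar',(323,328),(553,297)),('can',(357,379),(502,342))]:
    print(n,*tri([S(*a),D(*b)]))
for n,z,c in [('steel',30,[(12,36),(52,13),(140,164),(182,130)]),('wood',40,[(220,212),(278,192),(333,440),(399,411)])]:
    print(n,np.array([onz(*S(*p),z) for p in c]))
for n,z,c in [('steel',30,[(676,20),(726,24),(630,131),(697,135)]),('wood',40,[(656,202),(694,218),(436,389),(516,435)])]:
    print(n,np.array([onz(*D(*p),z) for p in c]))
```

```text
bottle [493.3 121.9  94. ] [1.0, 1.0]
flask [503.2 198.3  84.3] [1.9, 1.9]
jar [522.1 280.2  64.4] [3.0, 3.0]
can [534.9 349.5  75.9] [0.8, 0.8]
steel [[ 603.7 -358.    30. ]
 [ 529.  -365.3   30. ]
 [ 567.2  -46.4   30. ]
 [ 487.4  -60.5   30. ]]
wood [[524.2  81.4  40. ]
 [443.3 100.8  40. ]
 [589.2 381.5  40. ]
 [508.3 399.9  40. ]]
steel [[ 596.  -361.    30. ]
 [ 519.8 -375.1   30. ]
 [ 560.8  -46.3   30. ]
 [ 480.2  -66.5   30. ]]
wood [[483.9  87.6  40. ]
 [437.8  99.5  40. ]
 [580.2 384.9  40. ]
 [498.2 403.   40. ]]
```

```bash
cat >> h.py <<'E'
def tool(s=None):
    s=s or r.sense(); from scipy.spatial.transform import Rotation as Ro
    return Ro.from_euler('xyz',s['tcp_rot']).as_matrix(),np.array(s['eef_pos'])
E
python3 - <<'E'
from h import *
np.set_printoptions(precision=2,suppress=True)
T,p=tool();K,R,t=P('wrist')
print('cam pos in tool',T.T@(-R.T@t-p),'cam axes in tool (cols)\n',T.T@R.T)
print(T)
# to viewing pose
print(T.T@(np.array([500,270,253])-p))
E
```

```text
cam pos in tool [  66.91    0.05 -120.34] cam axes in tool (cols)
 [[ 0.   -0.97 -0.26]
 [ 1.    0.   -0.  ]
 [ 0.   -0.26  0.97]]
[[-0.92  0.39 -0.  ]
 [ 0.39  0.92 -0.  ]
 [ 0.   -0.   -1.  ]]
[-356.39 -182.05   -0.08]
```

The manual's scale: shifts go in shares of 300 mm and turns go in shares of 2 rad. Converting my numbers, -32.5 mm is -0.1083, -20 mm is -0.0667.

```bash
echo '0 0 0 -0.1083 -0.0667 -0.0267 1 | 0 0 0 -0.1083 -0.0667 -0.0267 1 | 0 0 0 -0.1083 -0.0667 -0.0267 1 | 0 0 0 -0.1083 -0.0667 -0.0267 1 | 0 0 0 -0.1083 -0.0667 -0.0267 1' | python3 -m handwheel
echo '0 0 0 -0.1083 -0.0667 -0.0267 1 | 0 0 0 -0.1083 -0.0667 -0.0267 1 | 0 0 0 -0.1083 -0.0667 -0.0267 1 | 0 0 0 -0.1083 -0.0667 -0.0267 1 | 0 0 0 -0.1083 -0.0667 -0.0267 1' | python3 -m handwheel
echo '0 0 0 -0.1083 -0.0667 -0.0267 1 | 0 0 0 -0.1083 -0.0667 -0.0267 1 | 0 0 0.0575 0 0 0 1 | 0 0 0.0575 0 0 0 1 | 0 0 0.0575 0 0 0 1' | python3 -m handwheel
echo '0 0 0.0575 0 0 0 1 | 0 0 0.0575 0 0 0 1 | 0 0 0.0575 0 0 0 1 | 0 0 0.0575 0 0 0 1 | 0 0 0.0575 0 0 0 1' | python3 -m handwheel
echo '0 0 0.0575 0 0 0 1 | 0 0 0.0575 0 0 0 1 | 0 0 0.0575 0 0 0 1 | 0 0 0.0575 0 0 0 1 | 0 0 0 0 0 0 1' | python3 -m handwheel
cat > shot.py <<'E'
import sys,json
from h import *
n=sys.argv[1]; s=r.sense(); c=cams.camera_params('wrist'); im=cams.grab_frame('wrist')
json.dump({k:(v.tolist() if hasattr(v,'tolist') else v) for k,v in c.items()},open(f'pics/{n}.json','w'))
cv2.imwrite(f'pics/{n}.png',im[:,:,::-1]); print(s['eef_pos'],s['tcp_rot'],s['clock'])
E
python3 shot.py w1
```

```text
clock: 0.57
eef_pos: [353.7, 419.5, 293.4]
tcp_rot: [-3.141, -0.0, 2.744]
contact_force: [2.3, 0.5, 1.4]
opening: 0.998
grasp_force: 0.0
clock: 0.98
eef_pos: [464.9, 264.1, 333.6]
tcp_rot: [-3.142, -0.0, 2.744]
contact_force: [1.3, -0.4, 0.3]
opening: 0.997
grasp_force: 0.0
clock: 1.4
eef_pos: [509.1, 202.9, 349.2]
tcp_rot: [-3.141, -0.0, 2.391]
contact_force: [0.4, 0.3, -1.2]
opening: 0.999
grasp_force: 0.0
clock: 1.82
eef_pos: [508.5, 203.8, 349.0]
tcp_rot: [-3.141, 0.0, 1.818]
contact_force: [-0.1, 0.0, 0.3]
opening: 0.999
grasp_force: 0.0
clock: 2.23
eef_pos: [508.5, 203.8, 349.0]
tcp_rot: [-3.141, 0.0, 1.359]
contact_force: [-1.2, 0.5, -1.6]
opening: 1.003
grasp_force: 0.0
[508.54304527 203.79032153 349.04771352] [-3.14119669e+00  2.73381346e-04  1.35857452e+00] 2.2333
```

View pics/w1.png

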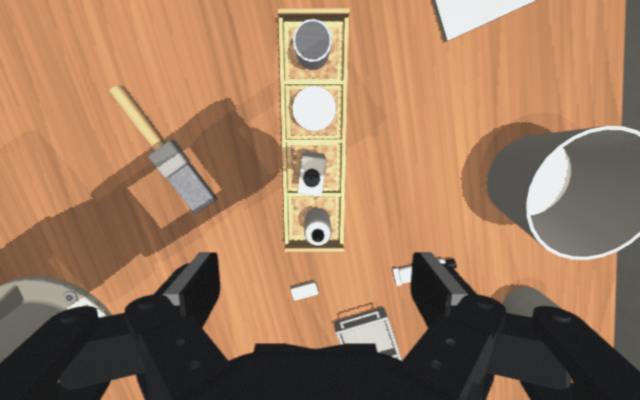

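The wrist view shows the wooden rack from above at u 280–348, v 10–250: can (312,42), jar (314,108), flask cap (312,177), bottle tip (318,234). Next I'll move to view the steel rack and make a crop of each.

Converted, -36.2 mm is -0.1207, 11.1 mm is 0.037.

```bash
echo '0 0 0 -0.1207 0.037 0 1 | 0 0 0 -0.1207 0.037 0 1 | 0 0 0 -0.1207 0.037 0 1 | 0 0 0 -0.1207 0.037 0 1 | 0 0 0 -0.1207 0.037 0 1' | python3 -m handwheel >/dev/null
echo '0 0 0 -0.1207 0.037 0 1 | 0 0 0 -0.1207 0.037 0 1 | 0 0 0 -0.1207 0.037 0 1 | 0 0 0 -0.1207 0.037 0 1 | 0 0 0 -0.1207 0.037 0 1' | python3 -m handwheel >/dev/null
echo '0 0 0 -0.1207 0.037 0 1 | 0 0 0 -0.1207 0.037 0 1 | 0 0 -0.055 0 0 0 1 | 0 0 -0.055 0 0 0 1 | 0 0 -0.055 0 0 0 1' | python3 -m handwheel
echo '0 0 0 0 0 0 1 | 0 0 0 0 0 0 1' | python3 -m handwheel >/dev/null
python3 shot.py s1
python3 - <<'E'
import cv2,numpy as np
f=lambda i:cv2.resize(i[0:260,260:390],None,fx=2.3,fy=2.3,interpolation=cv2.INTER_CUBIC)
cv2.imwrite('pics/c.png',np.hstack([f(cv2.imread('pics/w1.png')),f(cv2.imread('pics/s1.png'))]))
E
```

```text
clock: 3.53
eef_pos: [549.5, -249.6, 348.8]
tcp_rot: [-3.141, -0.001, 1.702]
contact_force: [0.8, -0.1, -0.0]
opening: 1.0
grasp_force: 0.0
[ 549.68323861 -248.65027989  349.1110878 ] [-3.14130197e+00 -1.77219242e-04  1.69313162e+00] 3.7
```

View pics/c.png

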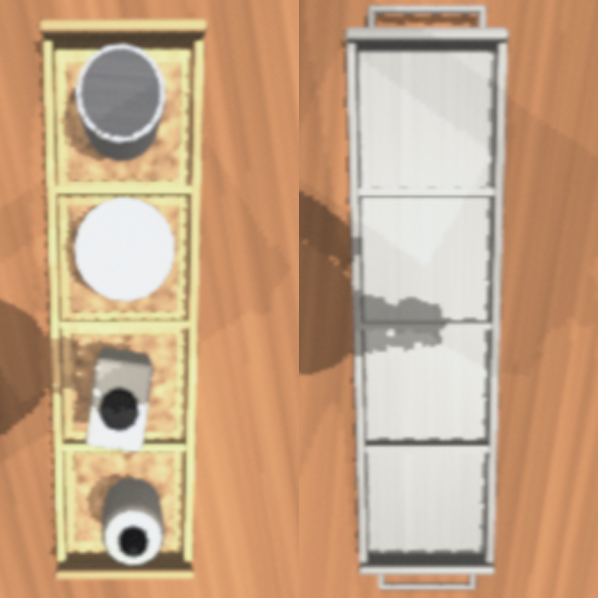

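Crop (2.3x): wood on the left, steel on the right. End-plate corners: wood (42,23),(205,23),(57,577),(193,577); steel (346,30),(508,30),(361,572),(494,572). Tops: can (120,94), jar (125,248), flask quad (100,347),(152,357),(138,451),(88,445), bottle shoulder (133,537).

```bash
cat > m.py <<'E'
from h import *
import json
np.set_printoptions(precision=1,suppress=True)
W=json.load(open('pics/w1.json'));S=json.load(open('pics/s1.json'))
w=lambda u,v,z:onz(W,(260+u/2.3,v/2.3),z); s=lambda u,v,z:onz(S,(260+(u-299)/2.3,v/2.3),z)
for n,C in [('wood',[w(42,23,40),w(205,23,40),w(57,577,40),w(193,577,40)]),('steel',[s(346,30,30),s(508,30,30),s(361,572,30),s(494,572,30)])]:
    C=np.array(C); c=C.mean(0); d=C[:2].mean(0)-C[2:].mean(0); psi=np.arctan2(-d[0],d[1])
    print(n,c,'psi %.3f'%psi,'len',np.linalg.norm(d),'wid',np.linalg.norm(C[0]-C[1]),np.linalg.norm(C[2]-C[3]))
    Y=np.array([-np.sin(psi),np.cos(psi),0]); print([(c+k*Y)[:2] for k in (-114,-38,38,114)])
print('can',w(120,94,78),'jar',w(125,248,66),'bottle',w(133,537,66),'tip',w(133,541,96))
F=np.array([w(*p,70) for p in [(100,347),(152,357),(138,451),(88,445)]]);d=F[0]+F[1]-F[2]-F[3]
print('flask',F.mean(0),'cap',w(119,409,86),'psi',np.arctan2(-d[0],d[1]))
# two-view heights: wrist + scene
sc=lambda u,v:('scene',(230+u/2,115+v/2))
wr=lambda u,v:(W,(260+u/2.3,v/2.3))
for n,a,b in [('can',(120,94),(357,379)),('jar',(125,248),(323,328)),('cap',(119,409),(293,258)),('tip',(133,541),(261,203))]: print(n,*tri([wr(*a),sc(*b)]))
E
python3 m.py
```

```text
wood [513.7 237.2  40. ] psi -0.210 len 311.3907390016655 wid 84.8216148886192 85.94581816843271
[array([490. , 125.7]), array([505.8, 200.1]), array([521.6, 274.4]), array([537.5, 348.7])]
steel [ 546.  -215.3   30. ] psi 0.124 len 311.88980283704245 wid 86.49118090860165 85.84445549012831
[array([ 560.1, -328.5]), array([ 550.7, -253.1]), array([ 541.2, -177.6]), array([ 531.8, -102.2])]
can [535.9 349.2  78. ] jar [523.2 279.   66. ] bottle [493.6 119.8  66. ] tip [495.3 128.6  96. ]
flask [503.2 200.8  70. ] cap [502.8 199.3  86. ] psi -0.34767973395681107
can [535.7 349.9  76. ] [0.3, 0.3]
jar [522.6 280.3  57.8] [1.2, 1.2]
cap [502.4 197.9  78.1] [0.1, 0.1]
tip [495.4 126.3  96.6] [2.4, 2.4]
```

Converted, 34 mm is 0.1133, 15 mm is 0.05, 0.122 rad is 0.061.

```bash
echo '0 0 0.061 0 0 0 1 | 0 0 0 0.1133 -0.0167 0.05 1 | 0 0 0 0.1133 -0.0167 0.05 1 | 0 0 0 0.1133 -0.0167 0.05 1 | 0 0 0 0.1133 -0.0167 0.05 1' | python3 -m handwheel 
echo '0 0 0 0.1133 -0.0167 0.05 1 | 0 0 0 0.1133 -0.0167 0.05 1 | 0 0 0 0.1133 -0.0167 0.05 1 | 0 0 0 0.1133 -0.0167 0.05 1 | 0 0 0 0.1133 -0.0167 0.05 1' | python3 -m handwheel >/dev/null
echo '0 0 0 0.1133 -0.0167 0.0533 1 | 0 0 0 0.1067 -0.02 0.06 1 | 0 0 0 0 0 0 1 | 0 0 0 0 0 0 1' | python3 -m handwheel
```

```text
clock: 4.17
eef_pos: [529.2, -111.2, 288.8]
tcp_rot: [3.141, 0.0, 1.57]
contact_force: [0.6, 0.1, -0.1]
opening: 1.001
grasp_force: 0.0
clock: 4.92
eef_pos: [492.4, 124.8, 179.5]
tcp_rot: [-3.14, 0.0, 1.574]
contact_force: [-0.6, 0.2, -0.3]
opening: 1.003
grasp_force: 0.0
```

Converted, 32 mm is 0.1067, 31 mm is 0.1033.

```bash
echo '0 0 0 -0.0033 0.005 0.1067 1 | 0 0 0 0 0 0.1067 1 | 0 0 0 0 0 0.1067 1 | 0 0 0 0 0 0.1033 1 | 0 0 0 0 0 0 1' | python3 -m handwheel 40
echo '0 0 0 0 0 0 0.3 | 0 0 0 0 0 0 0.3 | 0 0 0 0 0 0 0.3 | 0 0 0 0 0 0 0.3 | 0 0 0 0 0 0 0.3' | python3 -m handwheel 40
python3 shot.py g1
```

```text
clock: 5.33
eef_pos: [492.4, 120.6, 49.4]
tcp_rot: [-3.135, 0.002, 1.57]
contact_force: [-1.6, -1.4, -0.3]
opening: 1.0
grasp_force: 0.0
clock: 5.75
eef_pos: [496.3, 122.5, 55.4]
tcp_rot: [3.138, -0.001, 1.572]
contact_force: [-1.1, -0.9, 8.8]
opening: 0.43
grasp_force: 39.3
[496.25611363 122.47439583  55.39980241] [ 3.13835300e+00 -6.54895756e-04  1.57171752e+00] 5.75
```

View pics/g1.png

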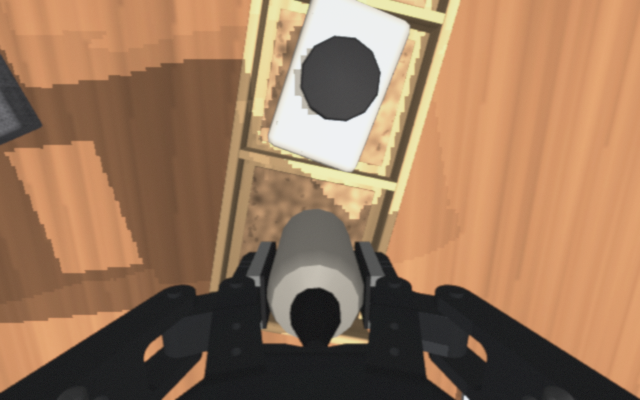

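The wrist picture shows the bottle held between the pads at (315,270), with the flask clear at (340,80) and turned as I estimated. Next I lift and carry it.

Converted, -40 mm is -0.1333, -38 mm is -0.1267.

```bash
echo '0 0 0 0 0 -0.05 0.3 | 0 0 0 0 0 -0.1267 0.3 | 0 0 0 0 0 -0.1333 0.3 | 0 0 0 0 0 -0.1267 0.3 | 0 0 0 0 0 0 0.3' | python3 -m handwheel
echo '0 0 0 -0.0667 0.01 0 0.3 | 0 0 0 -0.1133 0.0183 0 0.3 | 0 0 0 -0.1133 0.0183 0 0.3 | 0 0 0 -0.1133 0.0183 0 0.3 | 0 0 0 -0.1133 0.0183 0 0.3' | python3 -m handwheel >/dev/null
echo '0 0 0 -0.1133 0.0183 0 0.3 | 0 0 0 -0.08 0.0133 0 0.3 | 0 0 0 -0.0333 0.0067 0 0.3 | 0 0 0 0 0 0 0.3 | 0 0 0 0 0 0 0.3' | python3 -m handwheel
python3 shot.py g2
```

```text
clock: 6.22
eef_pos: [499.0, 123.3, 192.5]
tcp_rot: [3.129, -0.003, 1.572]
contact_force: [1.6, 1.6, -0.4]
opening: 0.434
grasp_force: 40.5
clock: 7.05
eef_pos: [531.5, -101.5, 184.8]
tcp_rot: [3.141, -0.0, 1.57]
contact_force: [0.4, 0.5, -1.1]
opening: 0.434
grasp_force: 40.5
[ 531.51794069 -101.47384563  184.79061451] [ 3.14106654e+00 -3.20395168e-04  1.57045904e+00] 7.05
```

View pics/g2.png

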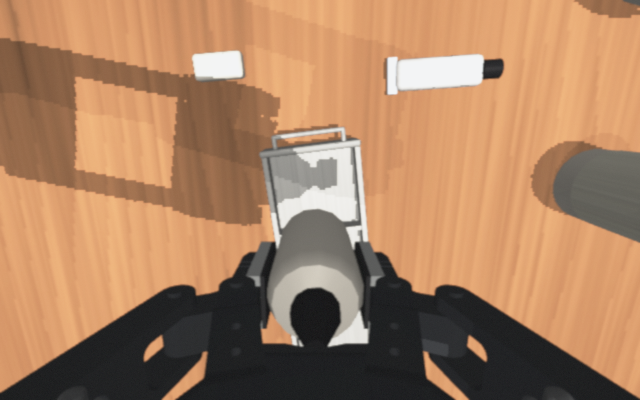

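The picture shows the bottle held upright above the first steel bay (bay at 265–365, 150–345). Lowering it.

Converted, 38 mm is 0.1267, 35 mm is 0.1167.

```bash
echo '0 0 0 0 0 0.1167 0.3 | 0 0 0 0 0 0.1267 0.3 | 0 0 0 0 0 0.1133 0.3 | 0 0 0 0 0 0.05 0.3 | 0 0 0 0 0 0 0.3' | python3 -m handwheel
echo '0 0 0 0 0 0.02 0.3 | 0 0 0 0 0 0.0133 0.3 | 0 0 0 0 0 0.005 0.3 | 0 0 0 0 0 0 0.3 | 0 0 0 0 0 0 0.3' | python3 -m handwheel
```

```text
clock: 7.52
eef_pos: [528.8, -99.5, 59.0]
tcp_rot: [-3.135, -0.001, 1.573]
contact_force: [-0.7, -0.3, -1.1]
opening: 0.436
grasp_force: 40.5
clock: 7.93
eef_pos: [532.6, -101.1, 53.4]
tcp_rot: [3.139, -0.0, 1.572]
contact_force: [-4.2, 4.8, 15.4]
opening: 0.43
grasp_force: 42.2
```

Converted, -38 mm is -0.1267, -10 mm is -0.0333.

```bash
echo '0 0 0 0 0 0 1 | 0 0 0 0 0 0 1 | 0 0 0 0 0 0 1 | 0 0 0 0 0 -0.0333 1 | 0 0 0 0 0 -0.1267 1' | python3 -m handwheel
echo '0 0 0 0 0 -0.1333 1 | 0 0 0 0 0 -0.1333 1 | 0 0 0 0.1 -0.01 0 1 | 0 0 0 0.12 -0.0117 0 1 | 0 0 0 0.12 -0.0117 0 1' | python3 -m handwheel
echo '0 0 0 0.12 -0.0117 0 1 | 0 0 0 0.12 -0.0117 0 1 | 0 0 0 0.12 -0.0117 0 1 | 0 0 0 0.12 -0.0117 0 1 | 0 0 0 0.12 -0.0117 0 1' | python3 -m handwheel
echo '0 0 0 0.0633 -0.005 0 1 | 0 0 0.055 0 0 0 1 | 0 0 0.055 0 0 0 1 | 0 0 0.055 0 0 0 1 | 0 0 0 0 0 0 1' | python3 -m handwheel
echo '0 0 0 0 0 0 1 | 0 0 0 0 0 0 1' | python3 -m handwheel
python3 shot.py g3
python3 - <<'E'
from h import *
cv2.imwrite('pics/sc3.png',cams.grab_frame('scene')[:,:,::-1])
a=cv2.imread('pics/g3.png');b=cv2.imread('pics/sc3.png')[100:340,220:440]
cv2.imwrite('pics/d.png',np.hstack([a[:,100:500],cv2.resize(b,(367,400))]))
E
```

```text
clock: 8.35
eef_pos: [528.5, -101.0, 95.7]
tcp_rot: [-3.134, -0.002, 1.572]
contact_force: [0.1, 0.9, 0.0]
opening: 0.997
grasp_force: 0.0
clock: 8.77
eef_pos: [521.9, 0.9, 180.7]
tcp_rot: [3.139, -0.0, 1.57]
contact_force: [0.3, 1.1, -0.4]
opening: 0.996
grasp_force: 0.0
clock: 9.18
eef_pos: [503.5, 182.0, 179.8]
tcp_rot: [3.141, -0.0, 1.572]
contact_force: [0.5, 0.2, -0.1]
opening: 1.0
grasp_force: 0.0
clock: 9.6
eef_pos: [502.3, 199.6, 179.5]
tcp_rot: [3.141, -0.0, 1.237]
contact_force: [-0.2, -0.5, 0.3]
opening: 0.998
grasp_force: 0.0
clock: 9.77
eef_pos: [502.4, 199.2, 179.2]
tcp_rot: [3.141, -0.0, 1.245]
contact_force: [-0.9, 0.9, 0.2]
opening: 0.999
grasp_force: 0.0
[502.39507552 199.19817349 179.17122974] [ 3.14133918e+00 -1.71522935e-04  1.24511980e+00] 9.7667
```

View pics/d.png

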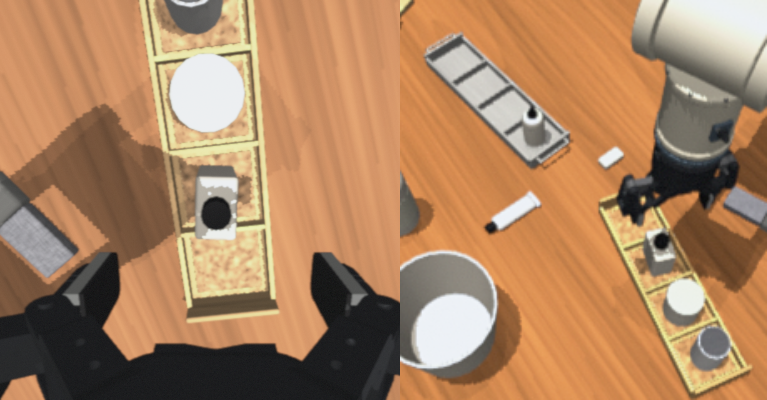

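The bottle stands upright in the steel end bay at (533,125). In the wrist view the flask at (216,205) is squared up and centred on the fingers. Grasping it.

Converted, 38 mm is 0.1267, 36 mm is 0.12.

```bash
echo '0 0 0 0 0 0.1067 1 | 0 0 0 0 0 0.1267 1 | 0 0 0 0 0 0.12 1 | 0 0 0 0 0 0.07 1 | 0 0 0 0 0 0 1' | python3 -m handwheel 40
echo '0 0 0 0 0 0 0.2 | 0 0 0 0 0 0 0.2 | 0 0 0 0 0 0 0.2 | 0 0 0 0 0 0 0.2 | 0 0 0 0 0 0 0.2' | python3 -m handwheel 40
echo '0 0 0 0 0 -0.05 0.2 | 0 0 0 0 0 -0.1267 0.2 | 0 0 0 0 0 -0.1333 0.2 | 0 0 0 0 0 -0.1267 0.2 | 0 0 0 0 0 0 0.2' | python3 -m handwheel
echo '0 0 -0.055 0 0 0 0.2 | 0 0 -0.055 0 0 0 0.2 | 0 0 -0.0535 0 0 0 0.2 | 0 0 0 0 0 0 0.2 | 0 0 0 0 0 0 0.2' | python3 -m handwheel
```

```text
clock: 10.28
eef_pos: [499.5, 198.0, 47.8]
tcp_rot: [-3.136, 0.005, 1.243]
contact_force: [-1.4, -0.4, -0.3]
opening: 1.0
grasp_force: 0.0
clock: 10.7
eef_pos: [503.4, 199.7, 53.5]
tcp_rot: [3.139, -0.002, 1.242]
contact_force: [-1.4, 0.6, 3.4]
opening: 0.367
grasp_force: 39.0
clock: 11.12
eef_pos: [506.2, 200.8, 190.8]
tcp_rot: [3.132, -0.008, 1.242]
contact_force: [1.1, -0.0, -0.8]
opening: 0.371
grasp_force: 39.9
clock: 11.53
eef_pos: [502.3, 199.3, 183.0]
tcp_rot: [3.141, -0.0, 1.566]
contact_force: [-0.4, 0.0, -1.2]
opening: 0.378
grasp_force: 39.7
```

Converted, -37 mm is -0.1233, -35 mm is -0.1167.

```bash
echo '0 0 0 -0.0667 0.0067 0 0.2 | 0 0 0 -0.1167 0.0123 0 0.2 | 0 0 0 -0.1233 0.0123 0 0.2 | 0 0 0 -0.1233 0.0123 0 0.2 | 0 0 0 -0.1233 0.0123 0 0.2' | python3 -m handwheel >/dev/null
echo '0 0 0 -0.1233 0.0123 0 0.2 | 0 0 0 -0.1233 0.0123 0 0.2 | 0 0 0 -0.1233 0.0123 0 0.2 | 0 0 0 -0.1233 0.0123 0 0.2 | 0 0 0 -0.1167 0.0133 0 0.2' | python3 -m handwheel >/dev/null
echo '0 0 0 -0.07 0.0067 0 0.2 | 0 0 0 -0.0233 0.0033 0 0.2 | 0 0 -0.06 0 0 0 0.2 | 0 0 0 0 0 0 0.2 | 0 0 0 0 0 0 0.2' | python3 -m handwheel
echo '0 0 0 0 0 0.1167 0.2 | 0 0 0 0 0 0.1267 0.2 | 0 0 0 0 0 0.1133 0.2 | 0 0 0 0 0 0.0433 0.2 | 0 0 0 0 0 0 0.2' | python3 -m handwheel
echo '0 0 0 0 0 0.02 0.2 | 0 0 0 0 0 0.01 0.2 | 0 0 0 0 0 0.0033 0.2 | 0 0 0 0 0 0 0.2 | 0 0 0 0 0 0 0.2' | python3 -m handwheel
```

```text
clock: 12.78
eef_pos: [540.0, -177.1, 182.6]
tcp_rot: [-3.141, -0.0, 1.684]
contact_force: [-0.3, 0.5, -0.4]
opening: 0.368
grasp_force: 39.7
clock: 13.2
eef_pos: [537.7, -175.9, 59.4]
tcp_rot: [-3.136, -0.003, 1.686]
contact_force: [-0.3, 0.6, -0.5]
opening: 0.372
grasp_force: 39.7
clock: 13.62
eef_pos: [540.8, -177.9, 53.8]
tcp_rot: [3.14, 0.001, 1.688]
contact_force: [0.5, 0.4, -0.5]
opening: 0.371
grasp_force: 39.7
```

Converted, 1.5 mm is 0.005, 1 mm is 0.0033.

```bash
echo '0 0 0 0 0 0.005 0.2 | 0 0 0 0 0 0.0033 0.2 | 0 0 0 0 0 0 0.2 | 0 0 0 0 0 0 0.2' | python3 -m handwheel
```

```text
clock: 13.95
eef_pos: [540.7, -178.0, 51.5]
tcp_rot: [3.14, 0.001, 1.688]
contact_force: [-2.1, 1.7, 9.8]
opening: 0.371
grasp_force: 40.8
```

Converted, -38 mm is -0.1267, -10 mm is -0.0333.

```bash
echo '0 0 0 0 0 0 1 | 0 0 0 0 0 0 1 | 0 0 0 0 0 0 1 | 0 0 0 0 0 -0.0333 1 | 0 0 0 0 0 -0.1267 1' | python3 -m handwheel
echo '0 0 0 0 0 -0.1333 1 | 0 0 0 0 0 -0.1333 1 | 0 0 0.0585 0 0 0 1 | 0 0 0 0.1 -0.0033 0 1 | 0 0 0 0.1233 -0.0047 0 1' | python3 -m handwheel
echo '0 0 0 0.1233 -0.0047 0 1 | 0 0 0 0.1233 -0.0047 0 1 | 0 0 0 0.1233 -0.0047 0 1 | 0 0 0 0.1233 -0.0047 0 1 | 0 0 0 0.1233 -0.0047 0 1' | python3 -m handwheel >/dev/null
echo '0 0 0 0.1233 -0.0047 0 1 | 0 0 0 0.1233 -0.0047 0 1 | 0 0 0 0.1233 -0.0047 0 1 | 0 0 0 0.1233 -0.0047 0 1 | 0 0 0 0.1233 -0.0047 0 1' | python3 -m handwheel
echo '0 0 0 0.0667 -0.0033 0 1 | 0 0 0 0 0 0 1 | 0 0 0 0 0 0 1' | python3 -m handwheel
```

```text
clock: 14.37
eef_pos: [536.8, -176.7, 94.6]
tcp_rot: [-3.134, -0.004, 1.689]
contact_force: [0.3, -0.3, 0.4]
opening: 0.996
grasp_force: 0.0
clock: 14.78
eef_pos: [538.5, -111.9, 180.1]
tcp_rot: [3.138, 0.001, 1.568]
contact_force: [0.8, 1.3, -1.4]
opening: 1.001
grasp_force: 0.0
clock: 15.62
eef_pos: [522.9, 261.1, 179.1]
tcp_rot: [3.141, -0.0, 1.572]
contact_force: [0.4, 0.2, -0.4]
opening: 0.998
grasp_force: 0.0
clock: 15.87
eef_pos: [522.0, 280.2, 178.7]
tcp_rot: [3.141, 0.0, 1.574]
contact_force: [-0.8, -0.8, 0.2]
opening: 0.999
grasp_force: 0.0
```

Converted, 38 mm is 0.1267, 36 mm is 0.12.

```bash
echo '0 0 0 0 0.0033 0.1067 1 | 0 0 0 -0.0033 0 0.1267 1 | 0 0 0 0 0 0.12 1 | 0 0 0 0 0 0.0667 1 | 0 0 0 0 0 0 1' | python3 -m handwheel 45
echo '0 0 0 0 0 0 0.4 | 0 0 0 0 0 0 0.4 | 0 0 0 0 0 0 0.4 | 0 0 0 0 0 0 0.4 | 0 0 0 0 0 0 0.4' | python3 -m handwheel 45
echo '0 0 0 0 0 -0.05 0.4 | 0 0 0 0 0 -0.1267 0.4 | 0 0 0 0 0 -0.1333 0.4 | 0 0 0 0 0 -0.1267 0.4 | 0 0 0 0 0 0 0.4' | python3 -m handwheel
echo '0 0 0 0 0 0 0.4 | 0 0 0 0 0 0 0.4 | 0 0 0 0 0 0 0.4' | python3 -m handwheel
python3 shot.py g4
```

```text
clock: 16.28
eef_pos: [520.6, 275.3, 48.3]
tcp_rot: [-3.135, 0.004, 1.571]
contact_force: [-0.5, -0.6, -0.1]
opening: 1.001
grasp_force: 0.0
clock: 16.7
eef_pos: [524.7, 278.5, 54.6]
tcp_rot: [3.138, -0.001, 1.572]
contact_force: [-0.3, -2.3, 7.6]
opening: 0.605
grasp_force: 46.4
clock: 17.12
eef_pos: [527.3, 280.3, 192.4]
tcp_rot: [3.13, -0.006, 1.572]
contact_force: [1.8, 0.1, -0.2]
opening: 0.604
grasp_force: 47.4
clock: 17.37
eef_pos: [522.5, 277.8, 182.4]
tcp_rot: [-3.14, 0.001, 1.572]
contact_force: [-1.0, 0.9, -1.3]
opening: 0.607
grasp_force: 47.4
[522.51668158 277.77007596 182.40756497] [-3.14013690e+00  7.71913505e-04  1.57179219e+00] 17.3667
```

View pics/g4.png

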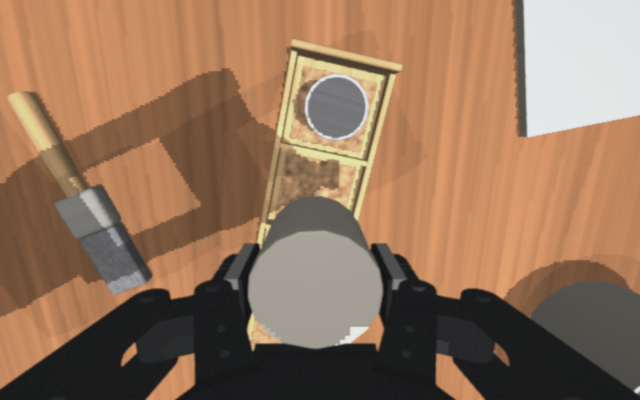

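The jar is held upright, centred at (315,285) in the picture; the can is still in its bay at (337,107). Carrying the jar across.

Converted, -37 mm is -0.1233, -20 mm is -0.0667.

```bash
echo '0 0 0 -0.0667 0.0033 0 0.4 | 0 0 0 -0.1233 0.0067 0 0.4 | 0 0 0 -0.1233 0.0067 0 0.4 | 0 0 0 -0.1233 0.0067 0 0.4 | 0 0 0 -0.1233 0.0067 0 0.4' | python3 -m handwheel >/dev/null
echo '0 0 0 -0.1233 0.0067 0 0.4 | 0 0 0 -0.1233 0.0067 0 0.4 | 0 0 0 -0.1233 0.0067 0 0.4 | 0 0 0 -0.1233 0.0067 0 0.4 | 0 0 0 -0.1233 0.0067 0 0.4' | python3 -m handwheel >/dev/null
echo '0 0 0 -0.1233 0.0067 0 0.4 | 0 0 0 -0.1233 0.0067 0 0.4 | 0 0 0 -0.1233 0.0067 0 0.4 | 0 0 0 -0.1233 0.0067 0 0.4 | 0 0 0 -0.0733 0.0033 0 0.4' | python3 -m handwheel >/dev/null
echo '0 0 0 -0.0267 0 0 0.4 | 0 0 0 0 0 0 0.4 | 0 0 0 0 0 0 0.4 | 0 0 0 0 0 0 0.4' | python3 -m handwheel
echo '0 0 0 0 0 0.1167 0.4 | 0 0 0 0 0 0.1267 0.4 | 0 0 0 0 0 0.1133 0.4 | 0 0 0 0 0 0.0433 0.4 | 0 0 0 0 0 0 0.4' | python3 -m handwheel
echo '0 0 0 0 0 0.02 0.4 | 0 0 0 0 0 0.01 0.4 | 0 0 0 0 0 0.0033 0.4 | 0 0 0 0 0 0 0.4 | 0 0 0 0 0 0 0.4' | python3 -m handwheel
```

```text
clock: 19.0
eef_pos: [551.4, -251.3, 182.6]
tcp_rot: [-3.14, -0.001, 1.572]
contact_force: [-0.1, -1.2, -0.4]
opening: 0.609
grasp_force: 47.4
clock: 19.42
eef_pos: [549.7, -250.4, 60.2]
tcp_rot: [-3.136, -0.003, 1.573]
contact_force: [-0.1, 0.7, -1.6]
opening: 0.605
grasp_force: 47.5
clock: 19.83
eef_pos: [552.5, -253.1, 54.4]
tcp_rot: [3.14, 0.001, 1.572]
contact_force: [0.6, -0.2, -1.7]
opening: 0.603
grasp_force: 47.5
```

Converted, 1.5 mm is 0.005, 1 mm is 0.0033.

```bash
echo '0 0 0 0 0 0.005 0.4 | 0 0 0 0 0 0.0033 0.4 | 0 0 0 0 0 0 0.4 | 0 0 0 0 0 0 0.4' | python3 -m handwheel
```

```text
clock: 20.17
eef_pos: [552.5, -253.2, 52.6]
tcp_rot: [3.14, 0.001, 1.572]
contact_force: [-4.0, 2.3, 13.3]
opening: 0.603
grasp_force: 48.7
```

Converted, -38 mm is -0.1267, -10 mm is -0.0333.

```bash
echo '0 0 0 0 0 0 1 | 0 0 0 0 0 0 1 | 0 0 0 0 0 0 1 | 0 0 0 0 0 -0.0333 1 | 0 0 0 0 0 -0.1267 1' | python3 -m handwheel
echo '0 0 0 0 0 -0.1333 1 | 0 0 0 0 0 -0.1333 1 | 0 0 0 0.1 -0.0033 0 1 | 0 0 0 0.1233 -0.0033 0 1 | 0 0 0 0.1233 -0.0033 0 1' | python3 -m handwheel >/dev/null
echo '0 0 0 0.1233 -0.0033 0 1 | 0 0 0 0.1233 -0.0033 0 1 | 0 0 0 0.1233 -0.0033 0 1 | 0 0 0 0.1233 -0.0033 0 1 | 0 0 0 0.1233 -0.0033 0 1' | python3 -m handwheel >/dev/null
echo '0 0 0 0.1233 -0.0033 0 1 | 0 0 0 0.1233 -0.0033 0 1 | 0 0 0 0.1233 -0.0033 0 1 | 0 0 0 0.1233 -0.0033 0 1 | 0 0 0 0.1233 -0.0033 0 1' | python3 -m handwheel >/dev/null
echo '0 0 0 0.1233 -0.0033 0 1 | 0 0 0 0.1233 -0.0033 0 1 | 0 0 0 0.1233 -0.0033 0 1 | 0 0 0 0.0567 -0.0033 0 1 | 0 0 0 0 0 0 1' | python3 -m handwheel >/dev/null
echo '0 0 0 0 0 0 1 | 0 0 0 0 0 0 1' | python3 -m handwheel
```

```text
clock: 20.58
eef_pos: [548.5, -251.2, 94.7]
tcp_rot: [-3.133, -0.004, 1.572]
contact_force: [-0.2, 0.4, 0.0]
opening: 1.002
grasp_force: 0.0
clock: 22.42
eef_pos: [534.0, 348.1, 178.8]
tcp_rot: [-3.141, 0.001, 1.572]
contact_force: [0.1, -0.3, 0.8]
opening: 1.001
grasp_force: 0.0
```

Converted, 38 mm is 0.1267, 36 mm is 0.12.

```bash
echo '0 0 0 0.005 0.005 0.1067 1 | 0 0 0 0 0 0.1267 1 | 0 0 0 0 0 0.12 1 | 0 0 0 0 0 0.0667 1 | 0 0 0 0 0 0 1' | python3 -m handwheel 40
echo '0 0 0 0 0 0 0.35 | 0 0 0 0 0 0 0.35 | 0 0 0 0 0 0 0.35 | 0 0 0 0 0 0 0.35 | 0 0 0 0 0 0 0.35' | python3 -m handwheel 40
echo '0 0 0 0 0 -0.05 0.35 | 0 0 0 0 0 -0.1267 0.35 | 0 0 0 0 0 -0.1333 0.35 | 0 0 0 0 0 -0.1267 0.35 | 0 0 0 0 0 0 0.35' | python3 -m handwheel
echo '0 0 0 0 0 0 0.35 | 0 0 0 0 0 0 0.35 | 0 0 0 0 0 0 0.35' | python3 -m handwheel
```

```text
clock: 22.83
eef_pos: [533.2, 347.1, 48.3]
tcp_rot: [-3.135, 0.005, 1.57]
contact_force: [-0.4, -1.1, 0.5]
opening: 1.0
grasp_force: 0.0
clock: 23.25
eef_pos: [537.0, 351.2, 55.1]
tcp_rot: [3.139, -0.002, 1.572]
contact_force: [0.3, -2.2, 7.4]
opening: 0.509
grasp_force: 40.1
clock: 23.67
eef_pos: [539.5, 353.2, 193.3]
tcp_rot: [3.13, -0.007, 1.572]
contact_force: [2.0, 0.2, 0.4]
opening: 0.503
grasp_force: 40.9
clock: 23.92
eef_pos: [534.9, 350.2, 182.7]
tcp_rot: [-3.14, 0.001, 1.572]
contact_force: [-0.1, 0.2, -0.6]
opening: 0.507
grasp_force: 40.9
```

Converted, -37 mm is -0.1233, 1.4 mm is 0.0047.

```bash
echo '0 0 0 -0.0667 0.0033 0 0.35 | 0 0 0 -0.1233 0.0047 0 0.35 | 0 0 0 -0.1233 0.0047 0 0.35 | 0 0 0 -0.1233 0.0047 0 0.35 | 0 0 0 -0.1233 0.0047 0 0.35' | python3 -m handwheel >/dev/null
echo '0 0 0 -0.1233 0.0047 0 0.35 | 0 0 0 -0.1233 0.0047 0 0.35 | 0 0 0 -0.1233 0.0047 0 0.35 | 0 0 0 -0.1233 0.0047 0 0.35 | 0 0 0 -0.1233 0.0047 0 0.35' | python3 -m handwheel >/dev/null
echo '0 0 0 -0.1233 0.0047 0 0.35 | 0 0 0 -0.1233 0.0047 0 0.35 | 0 0 0 -0.1233 0.0047 0 0.35 | 0 0 0 -0.1233 0.0047 0 0.35 | 0 0 0 -0.1233 0.0047 0 0.35' | python3 -m handwheel >/dev/null
echo '0 0 0 -0.1233 0.0047 0 0.35 | 0 0 0 -0.1233 0.0047 0 0.35 | 0 0 0 -0.1233 0.0047 0 0.35 | 0 0 0 -0.0733 0 0 0.35 | 0 0 0 -0.0267 0 0 0.35' | python3 -m handwheel >/dev/null
echo '0 0 0 0 0 0 0.35 | 0 0 0 0 0 0 0.35 | 0 0 0 0 0 0 0.35' | python3 -m handwheel
python3 shot.py g5
```

```text
clock: 25.83
eef_pos: [560.8, -326.7, 182.9]
tcp_rot: [-3.14, -0.001, 1.573]
contact_force: [-0.5, 0.1, -0.2]
opening: 0.502
grasp_force: 40.9
[ 560.8340541  -326.65835337  182.94582961] [-3.14008759e+00 -1.33548191e-03  1.57250692e+00] 25.8333
```

View pics/g5.png

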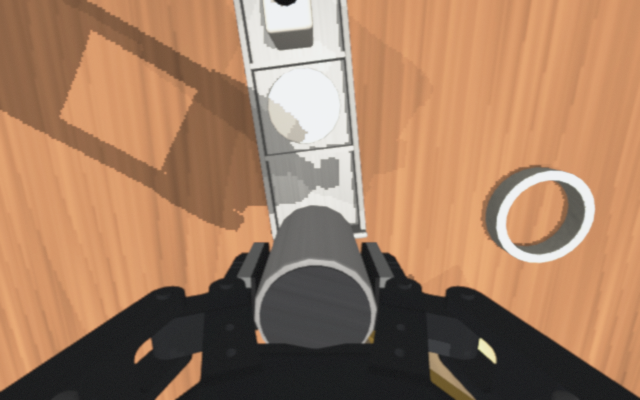

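The picture shows the jar at (303,105) and the flask at (288,20), each in its own steel bay. The can is upright above the free end bay (270–365, 150–237).

Converted, 38 mm is 0.1267, 35 mm is 0.1167.

```bash
echo '0 0 0 -0.0033 0 0.1167 0.35 | 0 0 0 0 0 0.1267 0.35 | 0 0 0 0 0 0.1133 0.35 | 0 0 0 0 0 0.0433 0.35 | 0 0 0 0 0 0 0.35' | python3 -m handwheel
echo '0 0 0 0 0 0.02 0.35 | 0 0 0 0 0 0.01 0.35 | 0 0 0 0 0 0.0067 0.35 | 0 0 0 0 0 0.0033 0.35 | 0 0 0 0 0 0 0.35' | python3 -m handwheel
```

```text
clock: 26.3
eef_pos: [559.3, -326.9, 60.5]
tcp_rot: [-3.136, -0.003, 1.573]
contact_force: [-0.3, 0.7, -1.0]
opening: 0.506
grasp_force: 40.9
clock: 26.72
eef_pos: [562.0, -329.7, 53.1]
tcp_rot: [3.14, 0.001, 1.572]
contact_force: [0.6, -0.3, 3.9]
opening: 0.503
grasp_force: 41.2
```

The manual's scale: shifts go in shares of 300 mm and turns go in shares of 2 rad. Converting my numbers, 0.5 mm is 0.0017.

```bash
echo '0 0 0 0 0 0.0017 0.35 | 0 0 0 0 0 0 0.35 | 0 0 0 0 0 0 0.35' | python3 -m handwheel
echo '0 0 0 0 0 0 1 | 0 0 0 0 0 0 1 | 0 0 0 0 0 0 1 | 0 0 0 0 0 -0.0333 1 | 0 0 0 0 0 -0.1267 1' | python3 -m handwheel
echo '0 0 0 0 0 -0.1333 1 | 0 0 0 0 0 -0.1333 1 | 0 0 0 0 0 -0.1333 1 | 0 0 0 0 0 -0.1333 1 | 0 0 0 0 0 -0.0667 1' | python3 -m handwheel >/dev/null
echo '0 0 0 0.1 0 0 1 | 0 0 0 0.1 0 0 1 | 0 0 0 0 0 0 1 | 0 0 0 0 0 0 1 | 0 0 0 0 0 0 1' | python3 -m handwheel
python3 shot.py z
python3 - <<'E'
from h import *
a=cv2.imread('pics/z.png');b=cams.grab_frame('side')[110:230,270:410,::-1];c=cams.grab_frame('scene')[100:220,220:340,::-1]
f=lambda i:cv2.resize(i,(320,290),interpolation=cv2.INTER_CUBIC)
cv2.imwrite('pics/e.png',np.hstack([cv2.resize(a[:,120:520],(400,400)),cv2.copyMakeBorder(np.vstack([f(c)]),0,110,0,0,0),])); cv2.imwrite('pics/e.png',np.vstack([cv2.imread('pics/e.png')[:290],np.hstack([f(b),np.zeros((290,400,3),np.uint8)])]))
E
```

```text
clock: 26.97
eef_pos: [562.1, -329.8, 53.1]
tcp_rot: [3.14, 0.001, 1.572]
contact_force: [-1.3, 1.7, 9.6]
opening: 0.504
grasp_force: 42.0
clock: 27.38
eef_pos: [557.9, -327.3, 94.8]
tcp_rot: [-3.133, -0.005, 1.572]
contact_force: [-1.5, 0.3, 0.1]
opening: 1.0
grasp_force: 0.0
clock: 28.22
eef_pos: [561.2, -269.5, 279.8]
tcp_rot: [3.141, 0.001, 1.572]
contact_force: [-0.1, -0.0, 0.5]
opening: 1.003
grasp_force: 0.0
[ 561.2069623  -269.52730117  279.76068935] [3.14123238e+00 6.21685789e-04 1.57241102e+00] 28.2167
```

View pics/e.png

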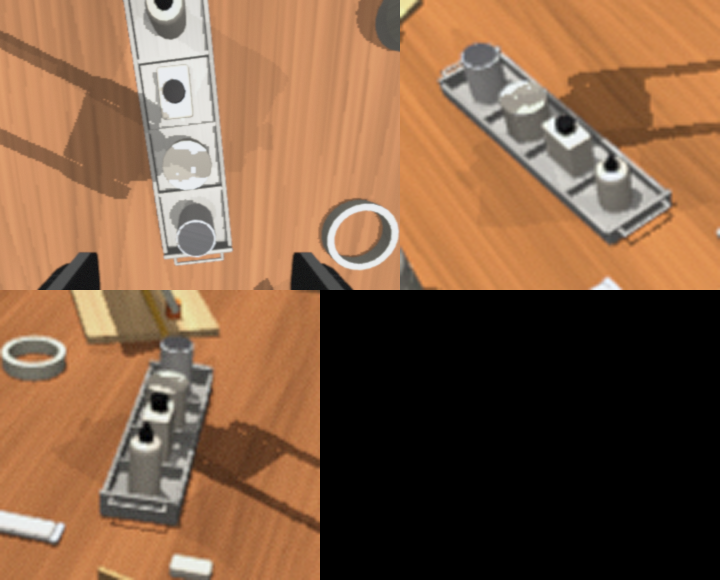

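All four stand upright, one per steel bay, in reversed order: can (195,235), jar (185,162), flask (174,92), bottle (165,10). The gripper is clear of everything.

```bash
python3 -c "
from rig import r
print(r.sign_off())"
```

```text
the job is handed in; nothing more can be done
None
```

The four containers stand upright in the steel rack in reverse order (can at the right end, then jar, flask, bottle at the left end), and the job was handed in at about 28 s; no verdict was returned.

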